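Transfer a row of filters to the issue rack in reverse order

TASK

Move the four spin-on filters from the grey steel rack into the bays of the blue rack in reverse order: the filter now nearest the grey rack's black end plate goes into the bay farthest from the blue rack's black end plate, and so on along the row, so that the one now farthest from its plate ends up nearest the other. Keep every filter upright on the way, and leave each one standing flat on the floor of its bay.

Things in the scene. Friction and masses are not known exactly. Their poses are not given: they have to be found in the camera images.
- filter_red: red spin-on filter canister: upright cylinder, 56 mm diameter, 75 mm tall (top 9 mm narrows to a shallow dome), about 0.25 kg, loose. Origin: centre of its underside, z up its axis; yaw means nothing. At the start it stands on the pad with the tag of its colour, within 5 mm of the pad's centre.
- filter_yellow: yellow spin-on filter canister: upright cylinder, 56 mm diameter, 75 mm tall (top 9 mm narrows to a shallow dome), about 0.25 kg, loose. Origin: centre of its underside, z up its axis; yaw means nothing. At the start it stands on the pad with the tag of its colour, within 5 mm of the pad's centre.
- filter_green: green spin-on filter canister: upright cylinder, 56 mm diameter, 75 mm tall (top 9 mm narrows to a shallow dome), about 0.25 kg, loose. Origin: centre of its underside, z up its axis; yaw means nothing. At the start it stands on the pad with the tag of its colour, within 5 mm of the pad's centre.
- filter_white: white spin-on filter canister: upright cylinder, 56 mm diameter, 75 mm tall (top 9 mm narrows to a shallow dome), about 0.25 kg, loose. Origin: centre of its underside, z up its axis; yaw means nothing. At the start it stands on the pad with the tag of its colour, within 5 mm of the pad's centre.
- pad_red: start place of the red filter on the grey rack: fixed flat black rubber pad 74 x 70 mm, 4 mm thick, no rim, with a red tag plate (18 x 50 mm) on its -x side. It stays, so it shows where the filter came from. Origin: centre of the rubber's underside, 16 mm above the table (top 20 mm above the table); axes parallel to the grey rack's.
- pad_yellow: start place of the yellow filter on the grey rack: fixed flat black rubber pad 74 x 70 mm, 4 mm thick, no rim, with a yellow tag plate (18 x 50 mm) on its -x side. It stays, so it shows where the filter came from. Origin: centre of the rubber's underside, 16 mm above the table (top 20 mm above the table); axes parallel to the grey rack's.
- pad_green: start place of the green filter on the grey rack: fixed flat black rubber pad 74 x 70 mm, 4 mm thick, no rim, with a green tag plate (18 x 50 mm) on its -x side. It stays, so it shows where the filter came from. Origin: centre of the rubber's underside, 16 mm above the table (top 20 mm above the table); axes parallel to the grey rack's.
- pad_white: start place of the white filter on the grey rack: fixed flat black rubber pad 74 x 70 mm, 4 mm thick, no rim, with a white tag plate (18 x 50 mm) on its -x side. It stays, so it shows where the filter came from. Origin: centre of the rubber's underside, 16 mm above the table (top 20 mm above the table); axes parallel to the grey rack's.
- grey_rack: fixed grey-beige steel plate 110 x 405 x 16 mm on the table. Pads in a row at y = +120, +40, -40, -120 mm, colours in any order. Black end plate (50 mm high) across its +y end, y = +168 mm; a loose bearing at the other end is not part of the job. Origin: table level, mid-row; +y to the black plate, +x away from the robot (yaw within 9 deg). May be the nearer or farther rack.
- blue_rack: fixed blue plastic rack 85 x 405 mm on the table. Four bays 75 x 75 mm inside, centres x = 0, y = +120, +40, -40, -120 mm; floor 15 mm above the table, rims 5 mm thick rise 10 mm above the floor. Black end plate (50 mm high) across its +y end, y = +168 mm; ignore the loose bushing at the other end. Origin: table level, mid-row; +y to the black plate, +x away from the robot (yaw within 9 deg).

How it is judged:
By the outcome, as a careful person would: the job done as asked, in the order asked, and still so for the second after the job is handed in, with the robot touching nothing.
It also fails if it takes over 96 s, if anything falls off the work surface, if the arm or the gripper's body presses on something with over 40 N, if the wrist force passes 120 N, or if a joint passes its speed limit or range.

ROBOT

A 6-joint arm with a two-finger parallel gripper is mounted at the origin on the work surface. World frame = base frame: x ahead of the robot, y to its left, z up, the work surface at z = 0. Lengths are in mm, angles in rad, forces in N, time in s.
With the tool pointing down it reaches from about 350 to 775 mm from the base axis. Payload 7.3 kg.
Tool frame: the origin (TCP) lies at the very end of the fingers, on their centre line; the grasp point (between the pads) lies 19 mm behind it (bot.grip_point_offset is the distance from the TCP to the grasp point, in mm); z points along the fingers, y is the line along which they close (so a half turn about z gives the same grasp; the last joint's range is limited). The gripper opens to 92 mm and grips with 3 to 60 N. Pads are 19 mm wide; open, the fingers measure 130 mm over their backs; the gripper's body (75 mm by 190 mm) begins 47 mm behind the grasp point.
Start: joints at [1.065, 0.342, 1.524, -0, 1.275, -0.146], TCP at [184.832, 491.408, 226.741] pointing down, gripper open.
Joint ranges: [-2.53, 2.53], [-0.77, 2.02], [0.04, 2.7], [-1, 4.14], [0.28, 2.66], [-3.11, 3.11]. Speed limits (rad/s): [2.57, 2.57, 3.14, 3.14, 3.14, 3.14].

INTERFACE

Orientations are given as [roll, pitch, yaw] about the fixed x, y, z axes, in that order (R = Rz(yaw) Ry(pitch) Rx(roll)).
In Python, from plant import bot gives the robot as it stands. The module is installed in compiled form; this text tells all that it offers.
- The arm moves only by the shell command python3 -m jog 'ROWS' [OPENING]. ROWS is JSON, a list of rows, each a list of 6 numbers: the shift along the tool's x, y, z in mm, then the turn, a rotation vector about the tool's x, y, z in rad. In form: [[dx, dy, dz, rx, ry, rz], ...]. A call has 1 to 12 rows; each row shifts and turns the commanded pose from where the row before left it, along the tool's axes as they then stand; what a row does not reach is not made up. A row lasts 1/10 s, in which the tool goes at most 50 mm and 8.59 degrees, less where a joint would pass 70% of its speed; a pose out of reach is approached as far as the arm can. A call with a gripper value outside its range is refused whole. OPENING is the opening in per cent of the stroke, from 0 (shut) to 100 (fully open), set as the call begins (- or left out, the last holds). The fingers move at their own pace and stop on an object; the grip force is fixed at half the most. Time passes only in rows, so rows that do not move let the fingers close. It gives the time, the measured TCP pose, the force, the opening and the grip force at its end, in the units of the state.
- bot.get_obs(): the state, without advancing time (a new reading comes with each control period).
- bot.capture(name): name is "scene" or "top"; returns the picture (400x640x3 uint8, red, green, blue); there is no depth.
- bot.camera_model(name): a dict with "fx", "fy", "cx", "cy" (pixels), "dist_coeffs" ([k1, k2, p1, p2, k3] as OpenCV has them; the pictures are not rectified), "position" and "orientation" of the camera in the world. Camera axes: x right, y down, z forward; pixel columns grow to the right and rows downward; lengths in mm; the calibration is good to about 2 mm. A picture is of the moment at which its call begins. camera_model takes no time and is no camera call.
- bot.close_job(): hands the job in; it is judged then, once.
Trained networks look in the newest picture that a camera, given by its name, has taken for a name from the list of things; names that differ only in an ending like _2 or _b are one class to them, and where a whole thing is asked for, a point or a joint stands for the part that bears it (a point fixed in the world has none). Each returns a list of dicts, best first, with "p" (0 to 1); they miss things now and then, are a little off and sometimes report something else, mostly with a low value. They report only what shows in the picture. A call takes as long as a camera call.
- bot.outline_of(target, camera): "mask" (400x640 bool, what is visible of it) and "pixel" ([column, row] in pixels, amid what is visible of it).
The state is a dict: "time": time; "joint_positions": joint angles; "dq": joint speeds; "tau": joint torques, N m; "tool_pos": TCP position; "tcp_rot": TCP orientation; "contact_force": force on the tool from outside, world axes, zero at the start; "moment": the same for the moment, N m; "grip_width": finger opening in mm; "finger_force": force on a finger pad.
Only numpy, scipy, OpenCV 4.12 (cv2) and the standard library are available. Lean on these libraries where they do the work, as an engineer would, in place of code of your own. Each camera call takes 0.05 s, during which the arm holds its last target. There are 200 camera calls.

## Working session

There is one attempt and no reset: what is moved stays moved. The work goes in short steps, Python scripts to look and compute and a shell command to move; the robot and the scene stay as the last step left them, time stands still between calls to the robot, and variables do not carry over. Pictures are saved under pics/ and viewed, at most 14 in all, crops included, and the job is handed in when it is done.

```bash
mkdir -p pics; python3 - <<'E'
from plant import bot
import cv2
for c in ("scene","top"):
    im=bot.capture(c); cv2.imwrite(f"pics/{c}0.png",im[:,:,::-1]); print(c,bot.camera_model(c))
print(bot.get_obs())
for c in ("scene","top"):
  for n in ["filter_red","filter_yellow","filter_green","filter_white","grey_rack","blue_rack"]:
    print(c,n,[(round(d["p"],2),[round(float(x),1) for x in d["pixel"]],int(d["mask"].sum())) for d in bot.outline_of(n,c)][:3])
E
```

```text
scene {'fx': 413.66178855954695, 'fy': 413.66178855954695, 'cx': 322.9493277490536, 'cy': 199.73396226333125, 'dist_coeffs': array([0.03720943, 0.        , 0.        , 0.        , 0.        ]), 'position': array([821.71634199, 506.18485576, 607.38604488]), 'orientation': array([-2.33328778,  0.01709953,  2.65196423])}
top {'fx': 416.7229348227358, 'fy': 416.7229348227358, 'cx': 316.3214732661491, 'cy': 192.9406756251594, 'dist_coeffs': array([-0.10042299,  0.        ,  0.        ,  0.        ,  0.        ]), 'position': array([412.8407435 ,   3.67727633, 791.0992205 ]), 'orientation': array([-2.9361479 , -0.00395751, -1.51416372])}
{'time': 0.1, 'joint_positions': array([ 1.06500012e+00,  3.42641889e-01,  1.52490265e+00, -4.63200207e-05,
        1.27541687e+00, -1.46021703e-01]), 'dq': array([ 4.32949180e-05, -3.39775745e-03, -3.09047733e-03, -4.09152296e-04,
        1.08660205e-03, -2.66257737e-04]), 'tau': array([ 1.82524454e-03, -4.32001483e+01, -2.44694978e+01,  7.20403902e-02,
        5.26913849e-02, -6.69203018e-05]), 'tool_pos': array([184.65905106, 491.06623866, 226.12683651]), 'tcp_rot': array([-3.14023202e+00, -1.55333755e-04,  2.78183156e+00]), 'contact_force': array([0.67455186, 0.63514301, 0.19462059]), 'moment': array([ 0.03028599, -0.04216864, -0.00197658]), 'finger_force': 0.0, 'grip_width': 91.9179765579592}
scene filter_red [(0.94, [313.9, 258.9], 1419)]
scene filter_yellow [(0.83, [268.2, 198.6], 1031)]
scene filter_green [(0.92, [289.5, 230.1], 1282)]
scene filter_white [(0.84, [341.7, 296.6], 1799)]
scene grey_rack [(0.81, [313.5, 306.7], 3568)]
scene blue_rack [(0.71, [377.6, 212.5], 6724)]
top filter_red [(0.64, [257.4, 149.8], 978)]
top filter_yellow [(0.89, [345.6, 147.7], 952)]
top filter_green [(0.83, [308.8, 148.1], 974)]
top filter_white [(0.25, [326.6, 169.1], 4548)]
top grey_rack [(0.57, [326.4, 167.9], 4791), (0.25, [301.2, 171.5], 721)]
top blue_rack [(0.59, [302.1, 170.8], 708)]
```

View pics/top0.png

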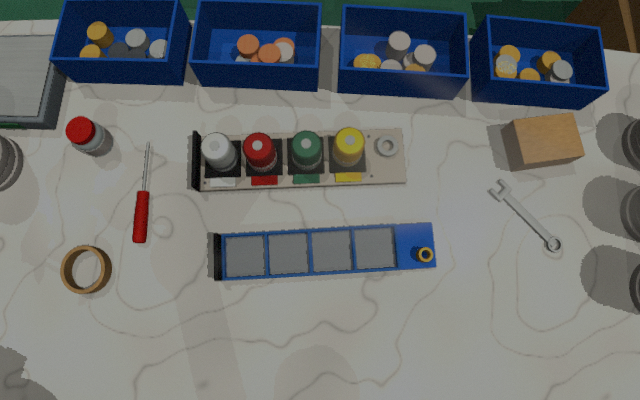

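View pics/scene0.png

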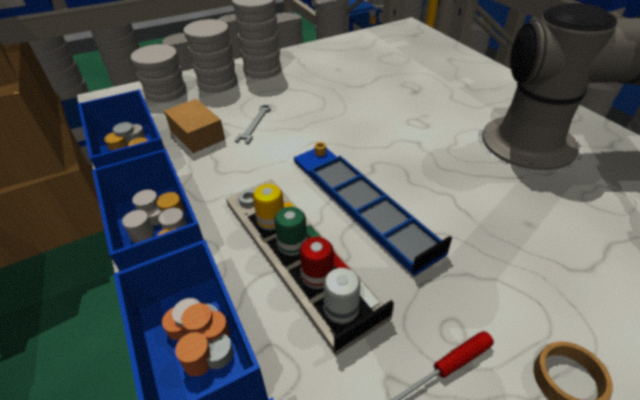

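Row from the black plate: white (218,150), red (260,150), green (306,148), yellow (349,147) in the top view. The grey rack is the farther one. The blue rack's bays sit at about (245..375, 250), with the plate at the left (+y). Next I fit models to the pictures.

```bash
cat > h.py <<'E'
import cv2, numpy as np
from scipy.spatial.transform import Rotation as R
from scipy.optimize import minimize
from plant import bot
def proj(P,c):
    m=bot.camera_model(c); Rm=R.from_euler('xyz',m['orientation']).as_matrix()
    K=np.array([[m['fx'],0,m['cx']],[0,m['fy'],m['cy']],[0,0,1.]])
    t=-Rm.T@m['position']
    return cv2.projectPoints(np.asarray(P,float).reshape(-1,1,3),cv2.Rodrigues(Rm.T)[0],t,K,m['dist_coeffs'])[0].reshape(-1,2)
def back(uv,z,c):
    f=lambda p: np.sum((proj([[p[0],p[1],z]],c)[0]-uv)**2)
    return minimize(f,[450,0],method='Nelder-Mead',options=dict(xatol=.05,fatol=1e-6)).x
S=4
def poly(pts,img=None):
    img=np.zeros((400*S,640*S),np.uint8) if img is None else img
    cv2.fillConvexPoly(img,np.round(((pts+.5)*S-.5)).astype(np.int32),1); return img
def cyl(x,y,z0):
    a=np.linspace(0,2*np.pi,40); o=[]
    for r,z in((28,0),(28,66),(20,75)): o.append(np.c_[x+r*np.cos(a),y+r*np.sin(a),0*a+z0+z])
    return np.vstack(o)
def fitcyl(mask,c,z0):
    M=cv2.resize(mask.astype(np.uint8),(640*S,400*S),interpolation=cv2.INTER_NEAREST)
    def f(p):
        h=poly(cv2.convexHull(proj(cyl(p[0],p[1],z0),c).astype(np.float32)).reshape(-1,2))
        return 1-(h&M).sum()/(h|M).sum()
    v=np.argwhere(mask).mean(0)[::-1]; x0=back(v,z0+40,c)
    r=minimize(f,x0,method='Nelder-Mead',options=dict(initial_simplex=[x0,x0+[8,0],x0+[0,8]],xatol=.2,fatol=1e-4))
    return r.x,1-r.fun
def rect(p,cy,w,h,z,cx=0):
    c,s=np.cos(p[2]),np.sin(p[2]); q=np.array([[cx-w,cy-h],[cx+w,cy-h],[cx+w,cy+h],[cx-w,cy+h]])
    return np.c_[p[0]+c*q[:,0]-s*q[:,1],p[1]+s*q[:,0]+c*q[:,1],np.full(4,z)]
def bays(p,c):
    a=np.zeros((400*S,640*S),np.uint8)
    for cy in(120,40,-40,-120):
        a|=poly(proj(rect(p,cy,37.5,37.5,15),c))&poly(proj(rect(p,cy,37.5,37.5,25),c))
    return a
E
python3 - <<'E'
from h import *
im={c:cv2.imread(f"pics/{c}0.png") for c in("top","scene")}
for c in im: bot.capture(c)
for n in["red","yellow","green","white"]:
    for c in im:
        d=bot.outline_of("filter_"+n,c)
        if d and d[0]["mask"].sum()<2500: print(n,c,*fitcyl(d[0]["mask"],c,20))
b,g,r=[im["top"][:,:,i].astype(int) for i in range(3)]
hull=np.zeros((400,640),np.uint8); cv2.fillConvexPoly(hull,np.array([[215,233],[434,222],[437,267],[216,281]]),1)
floor=((b-r)<45)&(b>45)&(hull>0)&(np.arange(640)[None]<400)&(np.arange(640)[None]>222)
floor=cv2.morphologyEx(floor.astype(np.uint8),cv2.MORPH_OPEN,np.ones((5,5)))
M=cv2.resize(floor,(640*S,400*S),interpolation=cv2.INTER_NEAREST)
x0=np.r_[back([310,251],20,"top"),0.05]
best=None
for y in(-.1,-.05,0,.05,.1):
    x1=np.r_[x0[:2],y]
    q=minimize(lambda p:1-(bays(p,"top")&M).sum()/(bays(p,"top")|M).sum(),x1,method='Nelder-Mead',options=dict(initial_simplex=[x1,x1+[8,0,0],x1+[0,8,0],x1+[0,0,.05]],xatol=.01,fatol=1e-4,maxiter=80))
    if best is None or q.fun<best.fun: best=q
p=best.x; print("blue",p,1-best.fun)
o={}
for c in im:
    o[c]=cv2.resize(im[c],None,fx=4,fy=4,interpolation=cv2.INTER_CUBIC)
    for cy in(120,40,-40,-120):
      cv2.polylines(o[c],[np.round((proj(rect(p,cy,37.5,37.5,25),c)+.5)*4).astype(int)],True,(0,0,255),1)
cv2.imwrite("pics/o_top.png",o["top"][120*4:290*4,180*4:380*4][:600,:800])
t=[i for i in range(1)]
cv2.imwrite("pics/o_scene.png",o["scene"][145*4:275*4,290*4:460*4])
for cy in(120,40,-40,-120): print("bay",cy,rect(p,cy,0,0,15)[0])
E
```

```text
red top [637.31939884 118.02836129] 0.9527960623851035
red scene [637.13125529 116.12642136] 0.8915086695835359
yellow top [655.45700907 -43.87638961] 0.9375486964339227
yellow scene [657.07666713 -47.29104071] 0.8484089200701579
green top [644.97198796  32.3517599 ] 0.9688216137980943
green scene [645.93286788  31.48551717] 0.9022459499263623
white top [633.18833334 193.69854819] 0.9630909901873327
white scene [5.95546875e+02 2.39570313e-02] 0.0Traceback (most recent call last):
  File "<stdin>", line 17, in <module>
    res = _minimize_neldermead(fun, x0, args, callback, bounds=bounds,
                               **options)
    fsim[j] = func(sim[j])
              ~~~~^^^^^^^^
    fx = function(np.copy(x), *(wrapper_args + args))
  File "<stdin>", line 17, in <lambda>
  File "h.py", line 35, in bays
    a|=poly(proj(rect(p,cy,37.5,37.5,15),c))&poly(proj(rect(p,cy,37.5,37.5,25),c))
                                                  ~~~~^^^^^^^^^^^^^^^^^^^^^^^^^^^
  File "h.py", line 6, in proj
    m=bot.camera_model(c); Rm=R.from_euler('xyz',m['orientation']).as_matrix()
ValueError: time passes only in moves, steps and waits
```

The camera-model calls are limited, so I'll cache the model. The filter fits agree between cameras to 1–4 mm, with roughly 80 mm pitch.

```bash
sed -i 's/    m=bot.camera_model(c); /    m=CM(c); /; s/^def proj/import functools\nCM=functools.lru_cache(None)(lambda c: bot.camera_model(c))\ndef proj/' h.py
python3 - <<'E'
from h import *
im={c:cv2.imread(f"pics/{c}0.png") for c in("top","scene")}
b,g,r=[im["top"][:,:,i].astype(int) for i in range(3)]
hull=np.zeros((400,640),np.uint8); cv2.fillConvexPoly(hull,np.array([[215,233],[434,222],[437,267],[216,281]]),1)
floor=((b-r)<45)&(b>45)&(hull>0)&(np.arange(640)[None]<400)&(np.arange(640)[None]>222)
floor=cv2.morphologyEx(floor.astype(np.uint8),cv2.MORPH_OPEN,np.ones((5,5)))
M=cv2.resize(floor,(640*S,400*S),interpolation=cv2.INTER_NEAREST)
x0=np.r_[back([310,251],20,"top"),0.05]
best=None
for y in(-.1,-.05,0,.05,.1):
    x1=np.r_[x0[:2],y]
    q=minimize(lambda p:1-(bays(p,"top")&M).sum()/(bays(p,"top")|M).sum(),x1,method='Nelder-Mead',options=dict(initial_simplex=[x1,x1+[8,0,0],x1+[0,8,0],x1+[0,0,.05]],xatol=.01,fatol=1e-4,maxiter=80))
    if best is None or q.fun<best.fun: best=q
p=best.x; print("blue",p,1-best.fun)
F=dict(red=(637.3,118),yellow=(655.5,-43.9),green=(645,32.4),white=(633.2,193.7))
o={}
for c in im:
    o[c]=cv2.resize(im[c],None,fx=4,fy=4,interpolation=cv2.INTER_CUBIC)
    for cy in(120,40,-40,-120):
      cv2.polylines(o[c],[np.round((proj(rect(p,cy,37.5,37.5,25),c)+.5)*4).astype(int)],True,(0,0,255),1)
    for x,y in F.values():
      cv2.polylines(o[c],[np.round((cv2.convexHull(proj(cyl(x,y,20),c).astype(np.float32)).reshape(-1,2)+.5)*4).astype(int)],True,(255,0,255),1)
a=o["top"][125*4:285*4,185*4:385*4]; cv2.imwrite("pics/o_top.png",a[:600])
cv2.imwrite("pics/o_scene.png",o["scene"][170*4:320*4,245*4:445*4])
for cy in(120,40,-40,-120): print("bay",cy,rect(p,cy,0,0,15)[0])
E
```

```text
blue [4.62380512e+02 1.48469099e+01 1.21095856e-01] 0.9597780729269694
bay 120 [447.88449906 133.96813223  15.        ]
bay 40 [457.54850792  54.55398404  15.        ]
bay -40 [467.21251678 -24.86016415  15.        ]
bay -120 [ 476.87652563 -104.27431234   15.        ]
```

View pics/o_top.png

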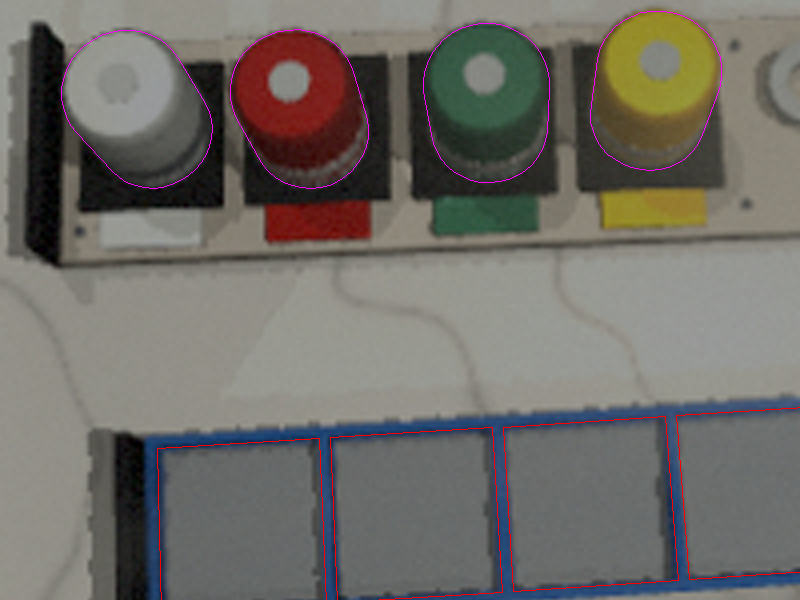

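View pics/o_scene.png

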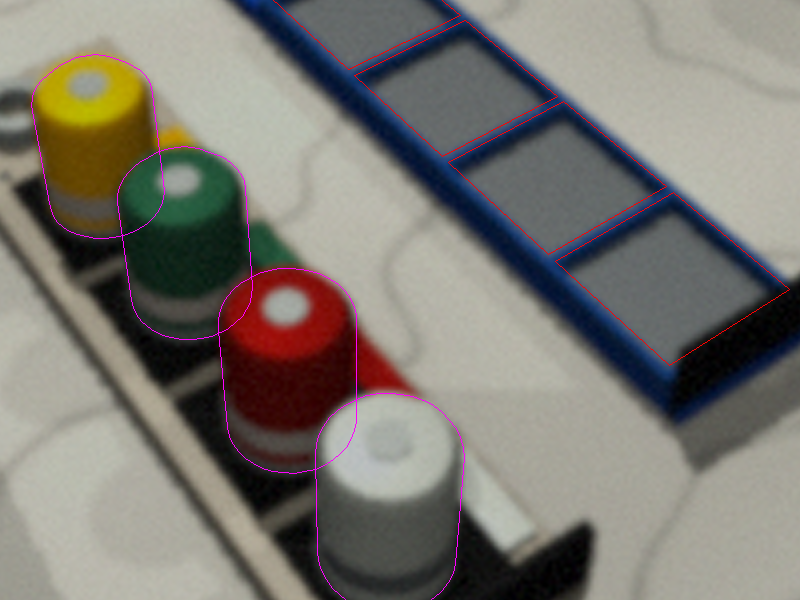

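The overlays match the edges to about 1 px: filters at z=20, bay rims at z=25. I grip across the row (closing along x), at a tool yaw of about 1.672 for every pick and place. First I turn the tool in place.

```bash
python3 -m jog '[[0,0,0,0,0,0.139],[0,0,0,0,0,0.139],[0,0,0,0,0,0.139],[0,0,0,0,0,0.139],[0,0,0,0,0,0.139],[0,0,0,0,0,0.139],[0,0,0,0,0,0.139],[0,0,0,0,0,0.139],[0,0,0,0,0,0],[0,0,0,0,0,0]]' 100
python3 -m jog '[[-28.5,34.7,0,0,0,0],[-28.5,34.7,0,0,0,0],[-28.5,34.7,0,0,0,0],[-28.5,34.7,0,0,0,0],[-28.5,34.7,0,0,0,0],[-28.5,34.7,0,0,0,0],[-28.5,34.7,0,0,0,0],[-28.5,34.7,0,0,0,0],[-28.5,34.7,0,0,0,0],[-28.5,34.7,0,0,0,0],[-28.5,34.7,0,0,0,0],[-28.5,34.7,0,0,0,0]]'
python3 -m jog '[[0,0,0,0,0,0],[0,0,0,0,0,0]]'
```

```text
time: 2.2
tool_pos: [184.8, 491.4, 226.7]
tcp_rot: [3.142, -0.0, 1.674]
contact_force: [-0.9, 0.3, -0.1]
grip_width: 92.0
finger_force: 0.0
time: 3.4
tool_pos: [634.3, 191.0, 226.7]
tcp_rot: [3.142, -0.0, 1.673]
contact_force: [1.6, 1.3, -0.1]
grip_width: 91.3
finger_force: 0.0
time: 3.6
tool_pos: [633.2, 191.5, 225.8]
tcp_rot: [-3.14, -0.0, 1.67]
contact_force: [0.7, -0.3, -0.3]
grip_width: 91.9
finger_force: 0.0
```

```bash
python3 -m jog '[[2,0,30,0,0,0],[0,0,35,0,0,0],[0,0,35,0,0,0],[0,0,30,0,0,0],[0,0,25,0,0,0],[0,0,15,0,0,0],[0,0,10,0,0,0],[0,0,5,0,0,0],[0,0,0,0,0,0],[0,0,0,0,0,0]]'
python3 -m jog '[[0,0,0,0,0,0],[0,0,0,0,0,0],[0,0,0,0,0,0],[0,0,0,0,0,0],[0,0,0,0,0,0],[0,0,0,0,0,0],[0,0,0,0,0,0],[0,0,0,0,0,0]]' 0
```

```text
time: 4.6
tool_pos: [633.5, 194.5, 42.9]
tcp_rot: [3.14, -0.0, 1.67]
contact_force: [0.1, 0.5, -0.2]
grip_width: 91.7
finger_force: 0.0
time: 5.4
tool_pos: [633.0, 194.2, 41.8]
tcp_rot: [3.141, -0.0, 1.67]
contact_force: [0.4, -0.2, 0.6]
grip_width: 55.6
finger_force: 30.0
```

```bash
python3 -m jog '[[0,0,-10,0,0,0],[0,0,-20,0,0,0],[0,0,-30,0,0,0],[0,0,-25,0,0,0],[0,0,-15,0,0,0]]'
python3 -m jog '[[-14,-9.3,0,0,0,0],[-28.1,-18.5,0,0,0,0],[-28.1,-18.5,0,0,0,0],[-28.1,-18.5,0,0,0,0],[-28.1,-18.5,0,0,0,0],[-28.1,-18.5,0,0,0,0],[-28.1,-18.5,0,0,0,0],[-28.1,-18.5,0,0,0,0],[-28.1,-18.5,0,0,0,0],[-28.1,-18.5,0,0,0,0],[-14.4,-9.4,0,0,0,0]]'
python3 -m jog '[[0,0,0,0,0,0],[0,0,0,0,0,0],[0,0,0,0,0,0]]'
```

```text
time: 5.9
tool_pos: [633.3, 194.4, 144.5]
tcp_rot: [3.139, -0.0, 1.67]
contact_force: [0.8, 0.0, -2.9]
grip_width: 55.5
finger_force: 30.0
time: 7.0
tool_pos: [474.9, -105.8, 142.1]
tcp_rot: [-3.141, 0.0, 1.668]
contact_force: [0.8, 2.0, -1.9]
grip_width: 55.5
finger_force: 30.0
time: 7.3
tool_pos: [476.7, -103.2, 141.9]
tcp_rot: [3.141, -0.0, 1.67]
contact_force: [0.3, -0.0, -2.1]
grip_width: 55.3
finger_force: 30.0
```

```bash
python3 -m jog '[[-1,0,15,0,0,0],[0,0,30,0,0,0],[0,0,25,0,0,0],[0,0,15,0,0,0],[0,0,9,0,0,0],[0,0,6,0,0,0],[0,0,0,0,0,0],[0,0,0,0,0,0]]'
python3 - <<'E'
from h import *
for c in("scene","top"):
    im=bot.capture(c); cv2.imwrite(f"pics/{c}1.png",im[:,:,::-1])
a=cv2.imread("pics/scene1.png")[100:300,220:480]; b=cv2.imread("pics/top1.png")[100:300,180:440]
cv2.imwrite("pics/v1.png",cv2.resize(np.hstack([a,b]),(800,308)))
E
```

```text
time: 8.1
tool_pos: [477.0, -105.0, 42.3]
tcp_rot: [3.141, 0.0, 1.67]
contact_force: [0.8, 0.3, -2.4]
grip_width: 55.7
finger_force: 30.0
```

View pics/v1.png

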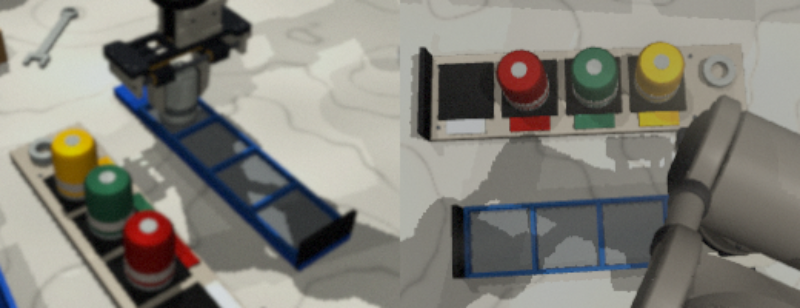

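The scene view shows the white filter in the far bay (about (180,110) in the composite). It is held upright and needs about 5 mm more.

```bash
python3 -m jog '[[0,0,2,0,0,0],[0,0,2,0,0,0],[0,0,1,0,0,0],[0,0,0,0,0,0],[0,0,0,0,0,0]]'
```

```text
time: 8.7
tool_pos: [476.4, -105.0, 36.8]
tcp_rot: [-3.142, -0.0, 1.67]
contact_force: [-0.2, 0.4, -0.2]
grip_width: 55.6
finger_force: 30.0
```

Contact: the load came off the wrist. Release, lift and go to red.

```bash
python3 -m jog '[[0,0,0,0,0,0],[0,0,0,0,0,0],[0,0,0,0,0,0],[0,0,0,0,0,0],[0,0,-10,0,0,0],[0,0,-25,0,0,0],[0,0,-35,0,0,0],[0,0,-25,0,0,0],[0,0,-10,0,0,0]]' 100
python3 -m jog '[[12.9,11.4,0,0,0,0],[25.7,22.8,0,0,0,0],[25.7,22.8,0,0,0,0],[25.7,22.8,0,0,0,0],[25.7,22.8,0,0,0,0],[25.7,22.8,0,0,0,0],[25.7,22.8,0,0,0,0],[25.7,22.8,0,0,0,0],[12.9,11.4,0,0,0,0],[0,0,0,0,0,0],[0,0,0,0,0,0]]'
```

```text
time: 9.6
tool_pos: [477.6, -105.4, 144.7]
tcp_rot: [3.137, 0.002, 1.67]
contact_force: [-0.4, -0.6, 0.0]
grip_width: 91.8
finger_force: 0.0
time: 10.7
tool_pos: [636.8, 117.5, 140.8]
tcp_rot: [-3.14, 0.0, 1.67]
contact_force: [-0.9, 0.8, 0.5]
grip_width: 91.7
finger_force: 0.0
```

```bash
python3 -m jog '[[0,0,15,0,0,0],[0,0,30,0,0,0],[0,0,25,0,0,0],[0,0,15,0,0,0],[0,0,10,0,0,0],[0,0,4,0,0,0],[0,0,0,0,0,0],[0,0,0,0,0,0]]'
python3 -m jog '[[0,0,0,0,0,0],[0,0,0,0,0,0],[0,0,0,0,0,0],[0,0,0,0,0,0],[0,0,0,0,0,0],[0,0,0,0,0,0],[0,0,0,0,0,0],[0,0,0,0,0,0]]' 0
python3 -m jog '[[0,0,-10,0,0,0],[0,0,-20,0,0,0],[0,0,-30,0,0,0],[0,0,-25,0,0,0],[0,0,-15,0,0,0],[0,0,0,0,0,0]]'
```

```text
time: 11.5
tool_pos: [638.3, 117.7, 43.8]
tcp_rot: [3.14, -0.0, 1.67]
contact_force: [0.4, 0.1, 0.2]
grip_width: 91.8
finger_force: 0.0
time: 12.3
tool_pos: [637.6, 117.8, 42.8]
tcp_rot: [3.141, -0.0, 1.67]
contact_force: [-0.0, -0.1, 0.8]
grip_width: 55.5
finger_force: 30.0
time: 12.9
tool_pos: [638.8, 117.8, 145.7]
tcp_rot: [3.137, 0.0, 1.67]
contact_force: [-0.8, 0.5, -1.7]
grip_width: 55.1
finger_force: 30.0
```

```bash
python3 -m jog '[[-8.9,-13.1,0,0,0,0],[-17.9,-26.3,0,0,0,0],[-17.9,-26.3,0,0,0,0],[-17.9,-26.3,0,0,0,0],[-17.9,-26.3,0,0,0,0],[-17.9,-26.3,0,0,0,0],[-17.9,-26.3,0,0,0,0],[-8.9,-13.1,0,0,0,0],[0,0,0,0,0,0],[0,0,0,0,0,0],[0,0,0,0,0,0]]'
```

```text
time: 14.0
tool_pos: [467.4, -24.6, 142.5]
tcp_rot: [3.141, -0.0, 1.67]
contact_force: [-0.2, 0.7, -4.0]
grip_width: 55.3
finger_force: 30.0
```

```bash
python3 -m jog '[[0,0,15,0,0,0],[0,0,30,0,0,0],[0,0,25,0,0,0],[0,0,15,0,0,0],[0,0,9,0,0,0],[0,0,5,0,0,0],[0,0,2,0,0,0],[0,0,2,0,0,0],[0,0,1,0,0,0],[0,0,0,0,0,0],[0,0,0,0,0,0]]'
```

```text
time: 15.1
tool_pos: [467.1, -25.1, 39.1]
tcp_rot: [3.141, 0.0, 1.67]
contact_force: [0.3, -0.2, -2.4]
grip_width: 55.3
finger_force: 30.0
```

```bash
python3 -m jog '[[0,0,1,0,0,0],[0,0,0.7,0,0,0],[0,0,0,0,0,0],[0,0,0,0,0,0]]'
```

```text
time: 15.5
tool_pos: [467.1, -25.1, 37.7]
tcp_rot: [3.141, 0.0, 1.67]
contact_force: [-1.5, 0.2, 5.2]
grip_width: 55.6
finger_force: 30.0
```

```bash
python3 -m jog '[[0,0,0,0,0,0],[0,0,0,0,0,0],[0,0,0,0,0,0],[0,0,0,0,0,0],[0,0,-10,0,0,0],[0,0,-25,0,0,0],[0,0,-35,0,0,0],[0,0,-25,0,0,0],[0,0,-10,0,0,0]]' 100
python3 -m jog '[[3.3,15.2,0,0,0,0],[6.6,30.5,0,0,0,0],[6.6,30.5,0,0,0,0],[6.6,30.5,0,0,0,0],[6.6,30.5,0,0,0,0],[6.6,30.5,0,0,0,0],[3.3,15.2,0,0,0,0],[0,0,0,0,0,0],[0,0,0,0,0,0],[0,0,0,0,0,0]]'
```

```text
time: 16.4
tool_pos: [468.1, -25.3, 144.9]
tcp_rot: [3.137, 0.001, 1.67]
contact_force: [-0.3, 0.6, 0.8]
grip_width: 92.2
finger_force: 0.0
time: 17.4
tool_pos: [643.9, 32.1, 141.7]
tcp_rot: [-3.14, -0.0, 1.669]
contact_force: [-0.9, -0.0, -0.6]
grip_width: 91.6
finger_force: 0.0
```

```bash
python3 -m jog '[[0,1,15,0,0,0],[0,0,30,0,0,0],[0,0,25,0,0,0],[0,0,15,0,0,0],[0,0,10,0,0,0],[0,0,5,0,0,0],[0,0,0,0,0,0],[0,0,0,0,0,0]]'
python3 -m jog '[[0,0,0,0,0,0],[0,0,0,0,0,0],[0,0,0,0,0,0],[0,0,0,0,0,0],[0,0,0,0,0,0],[0,0,0,0,0,0],[0,0,0,0,0,0],[0,0,0,0,0,0]]' 0
python3 -m jog '[[0,0,-10,0,0,0],[0,0,-20,0,0,0],[0,0,-30,0,0,0],[0,0,-25,0,0,0],[0,0,-15,0,0,0],[0,0,0,0,0,0]]'
```

```text
time: 18.2
tool_pos: [646.6, 32.5, 43.1]
tcp_rot: [3.14, 0.0, 1.67]
contact_force: [-1.1, 0.3, -0.5]
grip_width: 91.8
finger_force: 0.0
time: 19.0
tool_pos: [645.9, 32.6, 42.1]
tcp_rot: [-3.142, -0.0, 1.67]
contact_force: [-0.8, 0.6, 1.1]
grip_width: 55.3
finger_force: 30.0
time: 19.6
tool_pos: [647.2, 32.5, 144.9]
tcp_rot: [3.137, 0.001, 1.67]
contact_force: [0.8, 0.1, -3.0]
grip_width: 55.8
finger_force: 30.0
```

```bash
python3 -m jog '[[3.4,-15.4,0,0,0,0],[6.8,-30.9,0,0,0,0],[6.8,-30.9,0,0,0,0],[6.8,-30.9,0,0,0,0],[6.8,-30.9,0,0,0,0],[6.8,-30.9,0,0,0,0],[3.4,-15.4,0,0,0,0],[0,0,0,0,0,0],[0,0,0,0,0,0],[0,0,0,0,0,0]]'
```

```text
time: 20.6
tool_pos: [458.5, 54.7, 141.8]
tcp_rot: [3.141, 0.0, 1.67]
contact_force: [0.8, 0.1, -3.4]
grip_width: 55.5
finger_force: 30.0
```

```bash
python3 -m jog '[[0,0,15,0,0,0],[0,0,30,0,0,0],[0,0,25,0,0,0],[0,0,15,0,0,0],[0,0,9,0,0,0],[0,0,5,0,0,0],[0,0,2,0,0,0],[0,0,2,0,0,0],[0,0,1,0,0,0],[0,0,0,0,0,0],[0,0,0,0,0,0]]'
```

```text
time: 21.7
tool_pos: [457.8, 54.9, 38.4]
tcp_rot: [3.141, 0.0, 1.67]
contact_force: [-0.4, -0.3, -3.1]
grip_width: 55.5
finger_force: 30.0
```

```bash
python3 -m jog '[[0,0,1,0,0,0],[0,0,0.6,0,0,0],[0,0,0,0,0,0],[0,0,0,0,0,0]]'
```

```text
time: 22.1
tool_pos: [457.8, 54.8, 37.0]
tcp_rot: [3.141, 0.0, 1.67]
contact_force: [-1.9, -0.3, 7.1]
grip_width: 55.7
finger_force: 30.0
```

```bash
python3 -m jog '[[0,0,0,0,0,0],[0,0,0,0,0,0],[0,0,0,0,0,0],[0,0,0,0,0,0],[0,0,-10,0,0,0],[0,0,-25,0,0,0],[0,0,-35,0,0,0],[0,0,-25,0,0,0],[0,0,-10,0,0,0]]' 100
python3 -m jog '[[-8.4,13.4,0,0,0,0],[-16.9,26.7,0,0,0,0],[-16.9,26.7,0,0,0,0],[-16.9,26.7,0,0,0,0],[-16.9,26.7,0,0,0,0],[-16.9,26.7,0,0,0,0],[-16.9,26.7,0,0,0,0],[-8.4,13.4,0,0,0,0],[0,0,0,0,0,0],[0,0,0,0,0,0],[0,0,0,0,0,0]]'
```

```text
time: 23.0
tool_pos: [458.8, 54.8, 144.3]
tcp_rot: [3.137, 0.001, 1.67]
contact_force: [0.3, -0.1, -0.4]
grip_width: 92.0
finger_force: 0.0
time: 24.1
tool_pos: [654.3, -43.7, 141.1]
tcp_rot: [-3.14, -0.001, 1.67]
contact_force: [0.7, -0.5, 0.1]
grip_width: 91.8
finger_force: 0.0
```

```bash
python3 -m jog '[[0,1,15,0,0,0],[0,0,30,0,0,0],[0,0,25,0,0,0],[0,0,15,0,0,0],[0,0,10,0,0,0],[0,0,4,0,0,0],[0,0,0,0,0,0],[0,0,0,0,0,0]]'
python3 -m jog '[[0,0,0,0,0,0],[0,0,0,0,0,0],[0,0,0,0,0,0],[0,0,0,0,0,0],[0,0,0,0,0,0],[0,0,0,0,0,0],[0,0,0,0,0,0],[0,0,0,0,0,0]]' 0
python3 -m jog '[[0,0,-10,0,0,0],[0,0,-20,0,0,0],[0,0,-30,0,0,0],[0,0,-25,0,0,0],[0,0,-15,0,0,0],[0,0,0,0,0,0]]'
```

```text
time: 24.9
tool_pos: [657.0, -44.3, 43.5]
tcp_rot: [3.14, 0.0, 1.67]
contact_force: [0.0, -0.6, -0.3]
grip_width: 91.8
finger_force: 0.0
time: 25.7
tool_pos: [656.4, -44.2, 42.5]
tcp_rot: [3.141, -0.0, 1.67]
contact_force: [0.9, -0.5, 0.8]
grip_width: 55.8
finger_force: 30.0
time: 26.3
tool_pos: [657.4, -44.4, 145.4]
tcp_rot: [3.137, 0.001, 1.67]
contact_force: [-0.3, -0.8, -2.1]
grip_width: 55.4
finger_force: 30.0
```

```bash
python3 -m jog '[[12.4,-11.9,0,0,0,0],[24.8,-23.7,0,0,0,0],[24.8,-23.7,0,0,0,0],[24.8,-23.7,0,0,0,0],[24.8,-23.7,0,0,0,0],[24.8,-23.7,0,0,0,0],[24.8,-23.7,0,0,0,0],[24.8,-23.7,0,0,0,0],[12.4,-11.9,0,0,0,0],[0,0,0,0,0,0],[0,0,0,0,0,0],[0,0,0,0,0,0]]'
```

```text
time: 27.5
tool_pos: [449.0, 133.8, 142.3]
tcp_rot: [3.141, 0.0, 1.669]
contact_force: [-0.4, 0.0, -2.4]
grip_width: 55.6
finger_force: 30.0
```

```bash
python3 -m jog '[[0,0,15,0,0,0],[0,0,30,0,0,0],[0,0,25,0,0,0],[0,0,15,0,0,0],[0,0,9,0,0,0],[0,0,5,0,0,0],[0,0,2,0,0,0],[0,0,2,0,0,0],[0,0,1,0,0,0],[0,0,0,0,0,0],[0,0,0,0,0,0]]'
```

```text
time: 28.6
tool_pos: [448.1, 134.5, 38.8]
tcp_rot: [3.141, -0.0, 1.67]
contact_force: [0.6, 0.4, -2.8]
grip_width: 55.3
finger_force: 30.0
```

Lower the last bit, release, retreat upward and away over clear space, then look.

```bash
python3 -m jog '[[0,0,1,0,0,0],[0,0,0.6,0,0,0],[0,0,0,0,0,0],[0,0,0,0,0,0]]'
python3 -m jog '[[0,0,0,0,0,0],[0,0,0,0,0,0],[0,0,0,0,0,0],[0,0,0,0,0,0],[0,0,-10,0,0,0],[0,0,-25,0,0,0],[0,0,-35,0,0,0],[0,0,-25,0,0,0],[0,0,-20,0,0,0]]' 100
python3 -m jog '[[20,0,-10,0,0,0],[35,0,-10,0,0,0],[35,0,-10,0,0,0],[35,0,-10,0,0,0],[35,0,-10,0,0,0],[35,0,0,0,0,0],[35,0,0,0,0,0],[35,0,0,0,0,0],[20,0,0,0,0,0],[0,0,0,0,0,0],[0,0,0,0,0,0]]'
python3 - <<'E'
from h import *
im={c:bot.capture(c) for c in("scene","top")}
for n,(x,y) in dict(yellow=(447.9,134),green=(457.5,54.6),red=(467.2,-24.9),white=(476.9,-104.3)).items():
    for c in im:
        d=bot.outline_of("filter_"+n,c)
        if d and d[0]["mask"].sum()<2500:
            q,s=fitcyl(d[0]["mask"],c,15); print(n,c,round(d[0]["p"],2),(q-[x,y]).round(1),round(s,2))
v=[im["scene"][100:300,270:530],im["top"][150:350,200:460]]
cv2.imwrite("pics/v2.png",cv2.resize(np.hstack(v)[:,:,::-1],(800,308)))
E
```

```text
time: 29.0
tool_pos: [448.1, 134.6, 37.4]
tcp_rot: [3.141, -0.0, 1.67]
contact_force: [-1.4, 0.5, 6.5]
grip_width: 55.4
finger_force: 30.0
time: 29.9
tool_pos: [448.3, 134.5, 154.2]
tcp_rot: [3.139, -0.0, 1.67]
contact_force: [0.2, 0.2, -0.7]
grip_width: 91.4
finger_force: 0.0
time: 31.0
tool_pos: [419.4, 417.7, 202.0]
tcp_rot: [-3.141, 0.001, 1.671]
contact_force: [-0.4, -0.2, -0.5]
grip_width: 91.6
finger_force: 0.0
yellow scene 0.74 [-1.   1.5] 0.97
yellow top 0.57 [   0.7 -134. ] 0.0
green scene 0.55 [-0.1  0.4] 0.95
green top 0.81 [0.3 0.2] 0.96
red scene 0.83 [-0.2 -1.8] 0.93
red top 0.66 [ 0.2 -0.2] 0.97
white scene 0.67 [ 0.8 -1.9] 0.9
white top 0.8 [-0.4 -0.9] 0.95
```

View pics/v2.png

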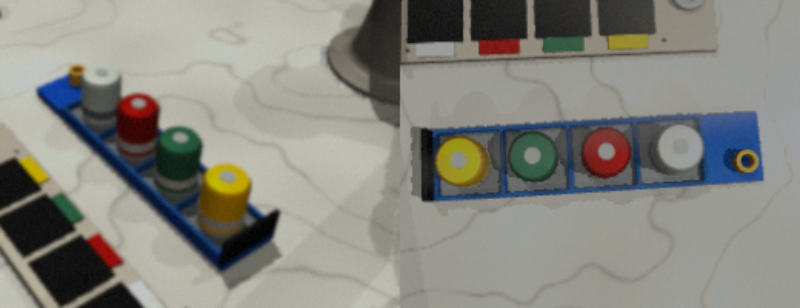

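All four filters stand upright in their bays: from the black plate, yellow (460,160), green (532,155), red (606,152), white (680,150). Each is within about 2 mm of its bay centre, and the order is reversed as asked.

```bash
python3 -c "
from plant import bot
print(bot.close_job())"
```

```text
the job is handed in; nothing more can be done
None
```

The job is done and handed in: the four filters stand upright in the blue rack in reverse order (yellow, green, red, white from the black plate), each within about 2 mm of its bay centre, at about 31 s of the 96 s allowed.

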